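# Let the squat tin out of the tin dispenser

## Task

Get the squat tin out of the wooden tin dispenser: turn its star handle clockwise, one quarter turn for each tin, by pushing an upright arm over to the right with a fingertip, until the squat tin has rolled down into the tray on the left and lies there. If a tall tin is in front of the squat one it comes out first and stays in the tray; every tin behind the squat one must stay held behind the wheel of wire gates. Nothing is gripped or lifted: do not touch the tins, and leave the things standing around as they are.

Things in the scene. Friction and masses are not known exactly. Their poses are not given: they have to be found in the camera images.
- rack: pale plywood tin dispenser, fixed, 490 mm long (y), 150 mm deep, open on top. Origin on the worktop plumb under the axle, mid-lane; x away from the robot, y left along the lane (downhill), z up. Lane floor falls 6 degrees to the left: 45 mm high at y=0. Lane 116 mm wide between rails 30 mm high. Tins lie on their sides across the lane; those at y<0 wait behind the wheel, y>60 mm is the tray
- handle_hub (a point): centre of the star handle, on the axle (along rack x), at rack x=-95 y=0 z=145 mm, facing the robot. The handle turns in the upright rack y-z plane through this point. Four round bars, 10 mm thick, at right angles, end in black 20 mm balls centred 76 mm from the axle; hub 30 mm across. A bearing cheek (top 168 mm high) is 22 mm behind this plane; nothing stands in front
- axle_mid (a point): middle of the gate wheel on its axle, at rack x=0 y=0 z=145 mm. Four gates of welded steel wire, 104 mm wide, reaching 49 mm from the axle, are in line with the four arms of the handle. The lowest gate holds back the front tin; as it swings up to the left that tin rolls away under it, and the next gate comes down in front of the following tin
- stop (a point): foot of the end stop's inner face, mid-lane, at rack y=210 z=23 mm; the stop is 30 mm high. The tray before it takes two tins: the first comes to rest with its axis near rack y=172 mm, the second near y=97 mm
- wheel (a joint): turn of handle and gates together, rad. At 0 and every multiple of pi/2 the arms point straight up, left, down and right; grows clockwise as the robot sees it (upright arm over to the right, rack -y). Starts at -0.05 to 0.06. One quarter turn, to the next multiple of pi/2, lets out just one tin. Stiff: 0.3 Nm, about 6 N at 50 mm from the axle, a little more with tins; stays where left
- squat_tin: the wanted tin: the squat one, 75 mm in diameter but only 58 mm long, 0.2 to 0.4 kg, lying on its side in the lane next to the near rail; origin at the centre of its base, that is on the tin's own axis at its near end (origin z axis runs along the tin, away from the robot)
- tall_tin_a: a tall food tin, 75 mm in diameter and 110 mm long, 0.35 to 0.65 kg, lying on its side in the lane; either in front of the squat tin or behind it; origin at the centre of its base, that is on the tin's own axis at its near end (origin z axis runs along the tin, away from the robot)
- tall_tin_b: a tall food tin like the other tall one, 75 x 110 mm, lying last in the lane; origin at the centre of its base, that is on the tin's own axis at its near end (origin z axis runs along the tin, away from the robot)
- mug: white mug, 82 mm wide, 91 mm high, left of the rack; leave it alone; origin under its middle
- cork_jar: green-filled jar with cork, 60 mm across, 121 mm high, at the front edge, before the tray; leave it alone; origin under its middle
- garlic: garlic bulb, about 60 mm, front left; leave it alone; origin under its middle

How it is judged:
By the outcome, as a careful person would: the job done as asked, in the order asked, and still so for the second after the job is handed in, with the robot touching nothing.
It also fails if it takes over 54 s, if anything falls off the work surface, if the arm or the gripper's body presses on something with over 40 N, if the wrist force passes 120 N, or if a joint passes its speed limit or range.

## Robot

A 6-joint arm with a two-finger parallel gripper is mounted at the origin on a cart in front of the work surface, level with it; the furniture and walls round the work are solid. World frame = base frame: x ahead of the robot, y to its left, z up, the work surface at z = 0. Lengths are in mm, angles in rad, forces in N, time in s.
With the tool pointing down it reaches from about 400 to 925 mm from the base axis. Payload 12.5 kg.
Tool frame: the origin (TCP) lies midway between the tips of the shut fingers; the grasp point (between the pads) lies 19 mm behind it; z points along the fingers, y is the line along which they close (so a half turn about z gives the same grasp; the last joint's range is limited). The gripper opens to 95 mm and grips with 3 to 60 N. Pads are 20 mm wide; open, the fingers measure 119 mm over their backs; the gripper's body (75 mm by 180 mm) begins 59 mm behind the grasp point.
Start: joints at [-1.439, 0.491, 1.559, -0, 1.092, -0.106], TCP at [147.251, -607.427, 186.161] pointing down, gripper open.
Joint ranges: [-3.1, 3.1], [-0.84, 2.19], [0.05, 2.79], [-1.13, 4.28], [0.06, 2.93], [-2.69, 2.69]. Speed limits (rad/s): [2.22, 2.22, 2.79, 3.14, 3.14, 3.14].

## Interface

Orientations are given as [roll, pitch, yaw] about the fixed x, y, z axes, in that order (R = Rz(yaw) Ry(pitch) Rx(roll)).
In Python, from cell import readout, eyes, env gives the robot as it stands.
- The arm moves only by the tool move_arm, never from a script. Its argument "plan" is a list of rows, each a list of 3 entries, a list of its own where there are three numbers: the turn, a rotation vector about the tool's x, y, z in degrees, then the shift along the tool's x, y, z in m, then the gripper command: -1 is shut, 1 is fully open, values between are in proportion. In form: [[[ax, ay, az], [x, y, z], jaw], ...]. A call has 1 to 5 rows; each row is the pose to reach, as a shift and turn from the pose commanded when the call began, along the tool's axes at that moment; what a row does not reach only later rows make up. A row lasts 1/8 s, in which the tool goes at most 62.5 mm and 10.7 degrees, less where a joint would pass 70% of its speed; a pose out of reach is approached as far as the arm can. A call with a gripper value outside its range is refused whole. The fingers move at their own pace and stop on an object; the grip force is fixed at half the most. Time passes only in rows, so rows that repeat a pose let the fingers close. It gives the time, the measured TCP pose, the force, the opening and the grip force at its end, in the units of the state.
- readout.state(): the state, without advancing time (a new reading comes with each control period).
- eyes.read_camera(name): name is "scene" or "top" or "wrist"; returns a dict with "img" (420x560x3 uint8, red, green, blue), "K" (3x3 intrinsics, pixels), "extrinsics" (4x4, takes a point from camera to world coordinates). Camera axes: x right, y up, looking along -z (the intrinsics and any distortion apply to the point x, -y, -z); pixel columns grow to the right and rows downward; lengths in mm; the calibration is good to about 2 mm. The wrist camera is an equidistant fisheye: a pixel r from the principal point sees the ray r / f radians off the axis. A picture is of the moment at which its call begins. There is no depth.
- env.job_done(): hands the job in; it is judged then, once.
Trained networks look in a picture, given as the dict that the camera call returned (one of the last four; its "shot" number tells which), for a name from the list of things; names that differ only in an ending like _2 or _b are one class to them, and where a whole thing is asked for, a point or a joint stands for the part that bears it (a point fixed in the world has none). Each returns a list of dicts, best first, with "score" (0 to 1); they miss things now and then, are a little off and sometimes report something else, mostly with a low value. They report only what shows in the picture. A call takes as long as a camera call.
- eyes.cut_out(picture, name): "mask" (420x560 bool, what is visible of it) and "uv" ([column, row] in pixels, amid what is visible of it).
The state is a dict: "t": time; "joints": joint angles; "qvel": joint speeds; "tau": joint torques, N m; "eef_pos": TCP position; "tcp_rot": TCP orientation; "ft_force": force on the tool from outside, world axes, zero at the start; "moment": the same for the moment, N m; "opening": opening from 0.0 (shut) to 1.0 (fully open); "grip_force": force on a finger pad.
Only numpy, scipy, OpenCV 4.12 (cv2) and the standard library are available. Lean on these libraries where they do the work, as an engineer would, in place of code of your own. Each camera call takes 0.05 s, during which the arm holds its last target. There are 200 camera calls.

## Working session

There is one attempt and no reset: what is moved stays moved. The work goes in short steps, Python scripts to look and compute and a tool call to move; the robot and the scene stay as the last step left them, time stands still between calls to the robot, and variables do not carry over. Pictures are saved under pics/ and viewed, at most 10 in all, crops included, and the job is handed in when it is done.

Besides the shell and the picture viewer there is one more tool, called by a JSON object that holds its "name" and its "arguments". move_arm: Moves the arm, as the interface text tells. Its arguments: {"type":"object","properties":{"plan":{"type":"array","items":{"type":"array"}}},"required":["plan"]}

```bash
mkdir -p pics
cat > h.py <<'E'
import numpy as np,cv2
from cell import readout,eyes,env
def shot(n,f=None):
    p=eyes.read_camera(n)
    if f: cv2.imwrite('pics/'+f,p['img'][:,:,::-1])
    return p
def ray(p,uv):
    K=p['K'];E=np.array(p['extrinsics']);d=np.array([(uv[0]-K[0][2])/K[0][0],-(uv[1]-K[1][2])/K[1][1],-1.])
    return E[:3,3],E[:3,:3]@d
def proj(p,X):
    K=np.array(p['K']);E=np.array(p['extrinsics']);c=E[:3,:3].T@(np.array(X,float)-E[:3,3])
    return [K[0,2]+K[0,0]*c[0]/-c[2],K[1,2]+K[1,1]*-c[1]/-c[2]]
def tri(rs):
    A=0;b=0
    for o,d in rs:
        d=d/np.linalg.norm(d);P=np.eye(3)-np.outer(d,d);A=A+P;b=b+P@o
    return np.linalg.solve(A,b)
E
python3 - <<'E'
from h import *
s=readout.state();print({k:np.round(s[k],3) for k in('t','eef_pos','tcp_rot','joints','ft_force')})
a=shot('scene','s1.png');b=shot('top','t1.png')
for n in ['rack','handle_hub','axle_mid','squat_tin','tall_tin_a','cork_jar','mug','garlic','stop']:
  for q,l in((a,'scene'),(b,'top')):
    try: print(n,l,[(np.round(r['uv']),round(r['score'],2),int(r['mask'].sum())) for r in eyes.cut_out(q,n)][:3])
    except Exception as e: print(n,l,e)
print(a['K'],b['K'],np.round(a['extrinsics'],3),np.round(b['extrinsics'],3))
E
```

```text
{'t': np.float64(0.0), 'eef_pos': array([ 147.226, -607.123,  185.566]), 'tcp_rot': array([-3.14 , -0.   ,  0.238]), 'joints': array([-1.439,  0.492,  1.559,  0.   ,  1.092, -0.106]), 'ft_force': array([ 0.425, -0.238,  0.48 ])}
rack scene [(array([291., 203.]), 0.91, 6090)]
rack top [(array([322., 194.]), 0.64, 5799), (array([245., 262.]), 0.6, 359)]
handle_hub scene [(array([293., 199.]), 0.94, 6012)]
handle_hub top [(array([322., 195.]), 0.97, 6131)]
axle_mid scene [(array([290., 204.]), 0.72, 5764)]
axle_mid top [(array([323., 193.]), 0.78, 5853)]
squat_tin scene [(array([307., 189.]), 0.43, 159)]
squat_tin top [(array([354., 202.]), 0.9, 359), (array([327., 196.]), 0.48, 6450)]
tall_tin_a scene [(array([338., 157.]), 0.75, 457), (array([331., 169.]), 0.53, 267)]
tall_tin_a top [(array([403., 194.]), 0.84, 1091), (array([375., 194.]), 0.62, 1114), (array([327., 192.]), 0.59, 6246)]
cork_jar scene [(array([300., 266.]), 0.96, 1017)]
cork_jar top [(array([244., 262.]), 0.85, 335)]
mug scene [(array([189., 277.]), 0.61, 1638)]
mug top [(array([175., 203.]), 0.76, 840), (array([336.,
[... 233 characters left out ...]
 277.7693627 ]
 [  0.         545.26148492 210.48413584]
 [  0.           0.           1.        ]] [[504.58789573   0.         283.61725683]
 [  0.         504.58789573 203.74914632]
 [  0.           0.           1.        ]] [[-8.030000e-01  2.850000e-01 -5.240000e-01 -2.603450e+02]
 [-5.960000e-01 -3.950000e-01  6.990000e-01  1.282709e+03]
 [-8.000000e-03  8.740000e-01  4.860000e-01  8.061870e+02]
 [ 0.000000e+00  0.000000e+00  0.000000e+00  1.000000e+00]] [[-2.000000e-02  9.900000e-01 -1.430000e-01  3.039720e+02]
 [-1.000000e+00 -1.800000e-02  1.600000e-02  2.820160e+02]
 [ 1.400000e-02  1.430000e-01  9.900000e-01  1.501761e+03]
 [ 0.000000e+00  0.000000e+00  0.000000e+00  1.000000e+00]]
```

View pics/s1.png

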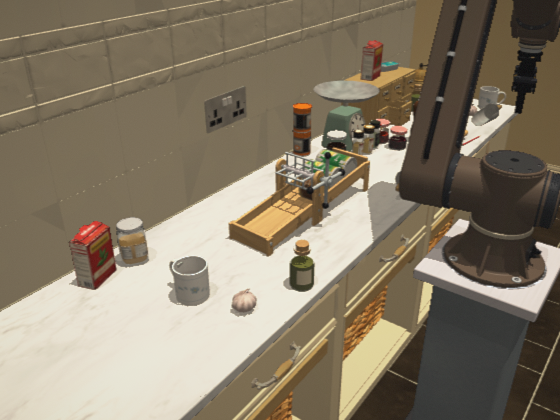

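View pics/t1.png

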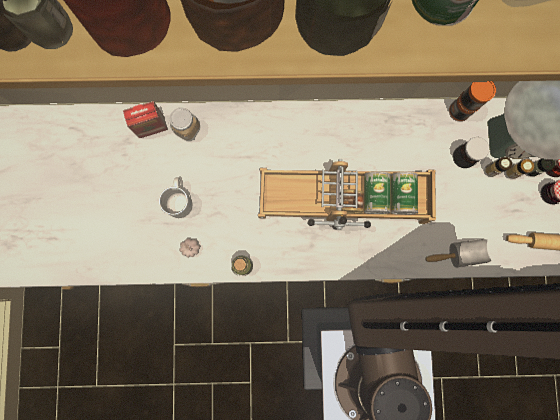

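The scene view shows the rack at (300,200) with the star handle near (315,190). The top view shows the rack spanning (260–436, 170–220), with two green tall tins at (378,190) and (405,190) and something squat at about (354,202), nearer the wheel. I'll zoom in to check the order.

Run:
```python
from h import *
a=cv2.imread('pics/s1.png')[130:260,220:385];b=cv2.imread('pics/t1.png')[155:240,250:445]
a=cv2.resize(a,None,fx=3.0,fy=3.0,interpolation=3);b=cv2.resize(b,None,fx=4,fy=4,interpolation=3)
b=b[:,:780];cv2.imwrite('pics/b.png',b);cv2.imwrite('pics/a.png',cv2.resize(a,None,fx=1.5,fy=1.5,interpolation=3)[:600,:800])
```

```text
(no output)
```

View pics/b.png

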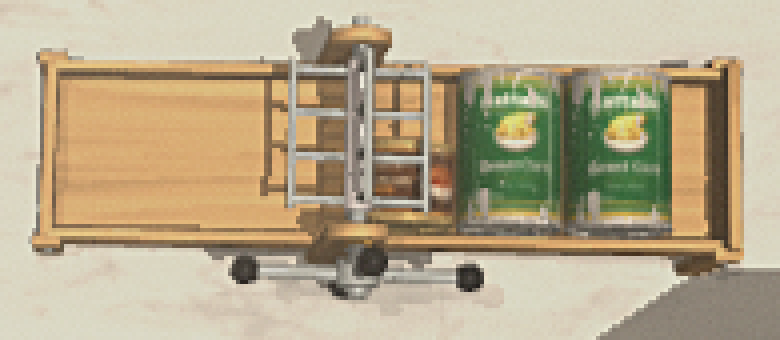

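View pics/a.png

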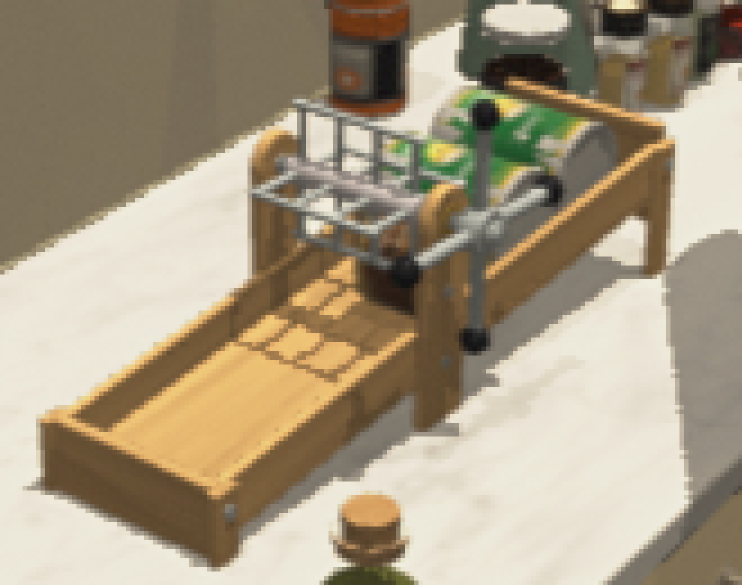

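Crops: the squat red/brown tin lies in front at the wheel, at crop (415,180), with both tall tins behind it, so one quarter turn is enough. The handle balls in the top crop are left (244,270), right (470,278) and up (373,260). In the scene crop they are up (485,115), right (549,187), down (475,340) and left (404,269).

```bash
cat > /tmp/x.py <<'E'
from h import *
a=shot('scene');b=shot('top')
S={'up':(485,115),'r':(549,187),'l':(404,269)};T={'up':(373,260),'r':(470,278),'l':(244,270)}
B={}
for k in S:
    u=(220+(S[k][0]+.5)/4.5-.5,130+(S[k][1]+.5)/4.5-.5);v=(250+(T[k][0]+.5)/4-.5,155+(T[k][1]+.5)/4-.5)
    B[k]=tri([ray(a,u),ray(b,v)]);print(k,np.round(B[k]),np.round(np.array(proj(a,B[k]))-u,1))
h=(B['l']+B['r'])/2;d=B['l']-B['r'];print('hub',h,'yaw',np.degrees(np.arctan2(-d[0],d[1])),np.linalg.norm(d),'tilt',np.degrees(np.arcsin(d[2]/np.linalg.norm(d))))
E
python3 /tmp/x.py
```

```text
up [447. 110. 218.] [0.5 0. ]
r [442.  35. 143.] [0.7 0. ]
l [450. 189. 145.] [0.9 0.1]
hub [446.02655538 111.89760832 143.93118703] yaw -3.0953363434495844 153.714053019668 tilt 0.7869440952307131
```

```bash
cat >> h.py <<'E'
from scipy.spatial.transform import Rotation as Ro
HUB=np.array([446.,111.5,145.]);YAW=np.radians(-3)
def rows(tg):
    "tg: list of (world pos, tilt deg); tool x ~ rack +y, tool y ~ rack +x, z down"
    s=readout.state();R0=Ro.from_euler('xyz',s['tcp_rot'])
    print('at',np.round(s['eef_pos'],1),np.round(s['tcp_rot'],3),'F',np.round(s['ft_force'],1),s['t'])
    for p,t in tg:
        R=Ro.from_euler('xyz',[np.pi,0,np.pi/2+YAW])*Ro.from_euler('y',-t,degrees=True)
        print((R0.inv()*R).as_rotvec(degrees=True).round(1).tolist(),(R0.inv().apply(np.array(p)-s['eef_pos'])/1000).round(3).tolist())
def rk(y,z,x=0):  # handle-plane coords (rack x off hub plane, y, z rel hub) -> world
    c,s=np.cos(YAW),np.sin(YAW);return HUB+[c*x-s*y,s*x+c*y,z]
def push(th,s=62,t=None,x=-2,g=0):
    "TCP with leading tip corner on the bar at radius s, wheel angle th deg"
    t=th*12/90 if t is None else t
    a=np.radians(th);T=np.radians(t);n=5+g
    return rk(-s*np.sin(a)+n*np.cos(a)+10*np.cos(T),s*np.cos(a)+n*np.sin(a)+10*np.sin(T),x),t
E
python3 - <<'E'
from h import *
rows([((430,-330,330),0),((446,140,330),0)])
for t in(0,15,45,90):print(push(t))
print(push(90,t=-12))
R=Ro.from_euler('xyz',[np.pi,0,np.pi/2])*Ro.from_euler('y',-12,degrees=True);print(R.as_matrix().round(2))
E
```

```text
at [ 147.2 -607.4  186.2] [ 3.141 -0.     0.238] F [ 0.1 -0.3  0.6] 1.1
[0.0, 0.0, -73.4] [0.34, -0.203, -0.144]
[0.0, 0.0, -73.4] [0.466, -0.656, -0.144]
(array([444.78778027, 126.58411493, 207.        ]), 0.0)
(array([443.93872132, 110.38310493, 206.53049142]), 2.0)
(array([442.41382823,  81.28641148, 193.42143897]), 6.0)
(array([441.26983454,  59.45771159, 152.07911691]), 12.0)
(array([441.26983454,  59.45771159, 147.92088309]), -12)
[[ 0.    1.    0.  ]
 [ 0.98 -0.   -0.21]
 [-0.21  0.   -0.98]]
```

```bash
sed -i "s/from_euler('y',-t,/from_euler('y',t,/" h.py
```

{"name": "move_arm", "arguments": {"plan": [[[0, 0, 0], [0.03, -0.01, -0.06], -1], [[0, 0, -20], [0.1, -0.05, -0.12], -1], [[0, 0, -40], [0.2, -0.12, -0.144], -1], [[0, 0, -50], [0.28, -0.17, -0.144], -1], [[0, 0, -60], [0.34, -0.203, -0.144], -1]]}}

```text
t: 1.72
eef_pos: [335.6, -424.3, 316.5]
tcp_rot: [3.14, 0.001, 0.994]
ft_force: [0.8, -0.4, -1.2]
opening: 0.533
grip_force: 0.0
```

Run:
```python
from h import *
rows([((430,-330,330),0),((446,160,300),0)])
```

```text
at [ 335.6 -424.3  316.5] [3.14e+00 1.00e-03 9.94e-01] F [ 0.8 -0.4 -1.2] 1.725
[0.1, 0.0, -30.1] [0.131, 0.028, -0.013]
[0.1, 0.0, -30.1] [0.55, -0.226, 0.016]
```

{"name": "move_arm", "arguments": {"plan": [[[0, 0, -10], [0.06, 0.0, -0.013], -1], [[0, 0, -20], [0.12, 0.0, -0.013], -1], [[0, 0, -30], [0.18, -0.02, -0.013], -1], [[0, 0, -30], [0.23, -0.05, -0.013], -1], [[0, 0, -30], [0.28, -0.08, -0.013], -1]]}}

```text
t: 2.35
eef_pos: [421.7, -146.0, 328.8]
tcp_rot: [3.141, 0.0, 1.511]
ft_force: [0.2, 1.2, 0.2]
opening: 0.027
grip_force: 0.0
```

Run:
```python
from h import *
rows([((446,160,300),0)])
```

```text
at [ 421.7 -146.   328.8] [3.141 0.    1.511] F [0.2 1.2 0.2] 2.35
[0.0, 0.0, -0.4] [0.307, 0.006, 0.029]
```

{"name": "move_arm", "arguments": {"plan": [[[0, 0, 0], [0.06, 0.0, 0], -1], [[0, 0, 0], [0.12, 0.0, 0], -1], [[0, 0, 0], [0.18, 0.0, 0], -1], [[0, 0, 0], [0.24, 0.0, 0.0], -1], [[0, 0, -0.4], [0.3, 0.005, 0.01], -1]]}}

```text
t: 2.98
eef_pos: [444.6, 153.3, 319.5]
tcp_rot: [3.139, -0.0, 1.519]
ft_force: [1.3, -0.2, -0.2]
opening: 0.003
grip_force: 0.0
```

{"name": "move_arm", "arguments": {"plan": [[[0, 0, 0], [0, 0.0, 0], -1], [[0, 0, 0], [0, 0.0, 0], -1]]}}

```text
t: 3.22
eef_pos: [444.6, 151.1, 318.7]
tcp_rot: [-3.141, 0.0, 1.519]
ft_force: [0.3, -0.0, 0.5]
opening: 0.003
grip_force: 0.0
```

Run:
```python
from h import *
p0,_=push(0,g=18)
rows([(p0+[0,0,50],0),(p0,0),push(0,g=4)])
a=shot('scene');b=shot('top')
w=shot('wrist','w1.png')
c=np.zeros((600,800,3),np.uint8)
x=cv2.resize(a['img'][60:260,220:420],(400,400),interpolation=3);y=cv2.resize(b['img'][130:290,230:450],(400,291),interpolation=3)
c[:400,:400]=x;c[:291,400:]=y;cv2.imwrite('pics/c.png',c[:400,:,::-1])
```

```text
at [444.6 151.1 318.7] [-3.141  0.     1.519] F [ 0.3 -0.   0.5] 3.225
[-0.0, 0.0, 0.0] [-0.006, 0.002, 0.062]
[-0.0, 0.0, 0.0] [-0.006, 0.002, 0.112]
[-0.0, 0.0, 0.0] [-0.02, 0.002, 0.112]
```

View pics/c.png

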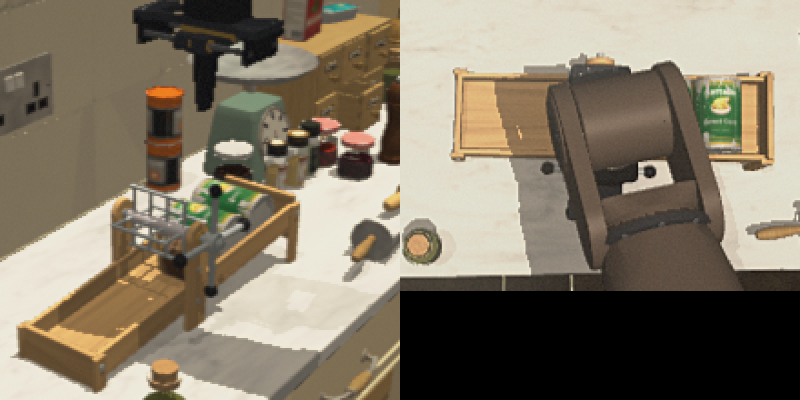

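View pics/w1.png

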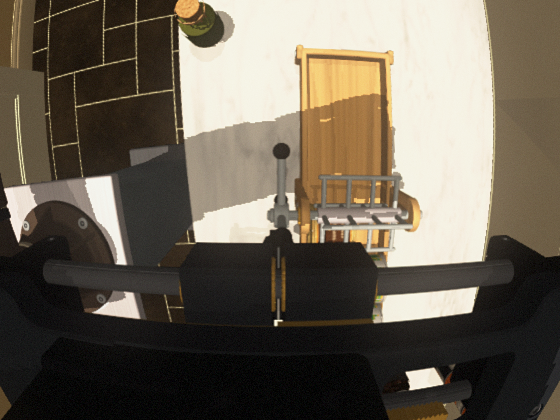

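Both views agree. The shut fingers are in the handle's plane (wrist: left arm along column 281, finger gap at column 279) and just left of the upright arm. The hub is at (281,215), with the ball at (281,150). Next I go down beside the arm.

{"name": "move_arm", "arguments": {"plan": [[[0, 0, 0], [-0.002, 0.001, 0.04], -1], [[0, 0, 0], [-0.004, 0.001, 0.08], -1], [[0, 0, 0], [-0.004, 0.001, 0.112], -1], [[0, 0, 0], [-0.004, 0.001, 0.112], -1], [[0, 0, 0], [-0.004, 0.001, 0.112], -1]]}}

```text
t: 4.0
eef_pos: [446.3, 146.7, 208.0]
tcp_rot: [3.14, -0.0, 1.517]
ft_force: [0.9, 0.3, 0.8]
opening: 0.0
grip_force: 0.0
```

Run:
```python
from h import *
rows([push(t) for t in (0,5,10,15,20,25,30)])
w=shot('wrist');s=readout.state()
print(Ro.from_euler('xyz',s['tcp_rot']).inv().apply(np.array(w['extrinsics'])[:3,3]-s['eef_pos']))
a=shot('scene')
x=cv2.resize(a['img'][90:240,240:390],(600,600),interpolation=3);cv2.imwrite('pics/d.png',x[:,:,::-1])
```

```text
at [446.3 146.7 208. ] [ 3.14  -0.     1.517] F [0.9 0.3 0.8] 4.0
[0.1, -0.0, -0.1] [-0.02, -0.0, 0.001]
[0.1, 0.7, -0.1] [-0.026, -0.0, 0.001]
[0.1, 1.3, -0.1] [-0.031, -0.0, 0.001]
[0.1, 2.0, -0.1] [-0.036, -0.0, 0.001]
[0.1, 2.7, -0.1] [-0.042, -0.0, 0.003]
[0.1, 3.3, -0.1] [-0.047, -0.0, 0.004]
[0.1, 4.0, -0.1] [-0.052, -0.0, 0.006]
[ 6.68386787e+01  1.39827009e-02 -1.96179535e+02]
```

View pics/d.png

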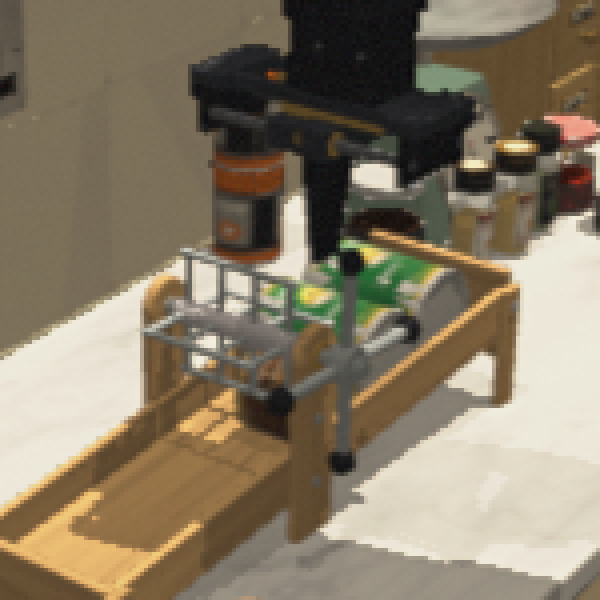

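Run:
```python
from h import *
a=shot('scene')
for P in [(444.6,151.1,318.7),(446.3,146.7,208),(447,110,220),(446,111.5,145)]: print(P,np.round(proj(a,P),1))
x=cv2.resize(a['img'][140:180,300:350],(800,640),interpolation=0);x=x[:600];cv2.imwrite('pics/e.png',x[:,:,::-1])
```

```text
(444.6, 151.1, 318.7) [321.6 124.2]
(446.3, 146.7, 208) [320.7 163. ]
(447, 110, 220) [327.9 154.4]
(446, 111.5, 145) [326.9 179.6]
```

View pics/e.png

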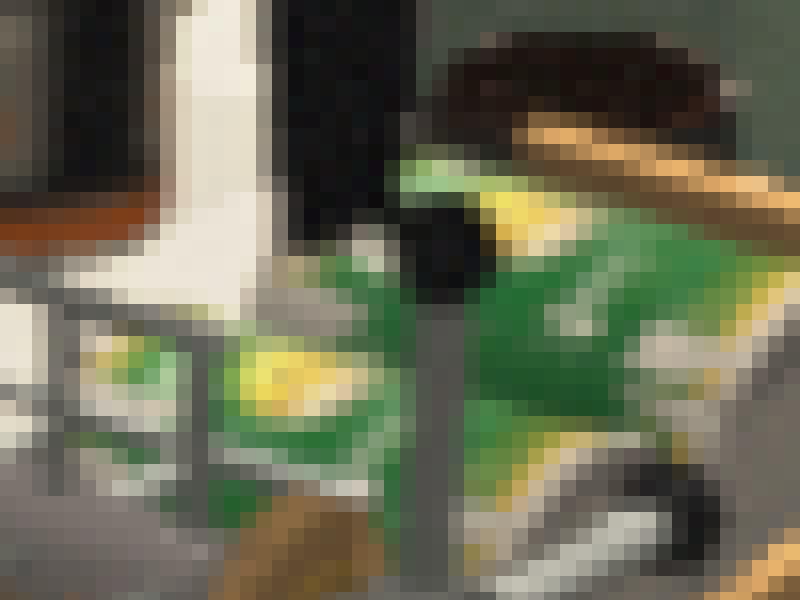

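The close-up shows the black finger ending at about row 155, column 319.5, while the TCP projects to row 163. I'll check the tip in the wrist camera.

Run:
```python
from h import *
w=shot('wrist','w2.png');s=readout.state();K=np.array(w['K']);E=np.array(w['extrinsics']);R=Ro.from_euler('xyz',s['tcp_rot']).as_matrix()
def pf(X):
    c=E[:3,:3].T@(np.array(X)-E[:3,3]);v=np.array([c[0],-c[1],-c[2]]);r=np.hypot(v[0],v[1]);th=np.arctan2(r,v[2]);return K[:2,2]+K[0,0]*th*v[:2]/r
for dz in(0,-10,-20,-25,-40):
    print(dz,[pf(s['eef_pos']+R@np.array([dx,0,dz])).round().tolist() for dx in(10,0,-10)])
print('ball',pf([447,110.5,221]),'hub',pf(HUB),'lball',pf([450,187,145]))
cv2.imwrite('pics/f.png',cv2.resize(w['img'][120:330,180:380],(570,600),interpolation=3)[:,:,::-1])
```

```text
0 [[278.0, 218.0], [278.0, 233.0], [278.0, 247.0]]
-10 [[278.0, 222.0], [278.0, 238.0], [278.0, 253.0]]
-20 [[278.0, 227.0], [278.0, 244.0], [278.0, 260.0]]
-25 [[278.0, 230.0], [278.0, 247.0], [278.0, 263.0]]
-40 [[278.0, 239.0], [278.0, 257.0], [278.0, 274.0]]
ball [282.7626278 293.0337625] hub [280.18149841 248.39974773] lball [280.36127789 159.59999773]
```

View pics/f.png

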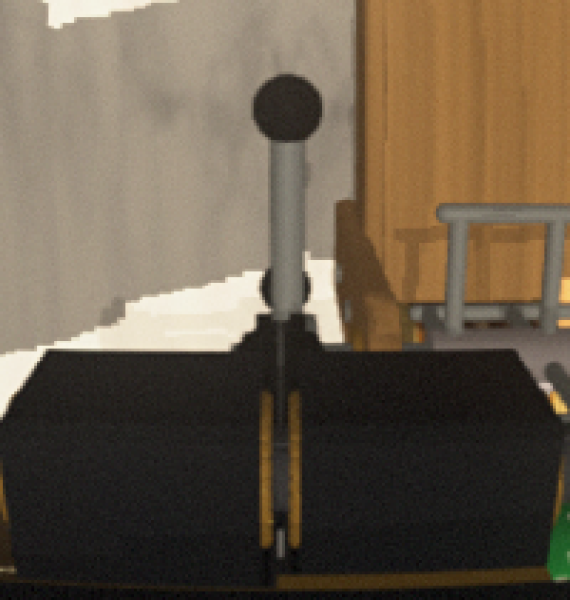

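The wrist view (left ball at (280,158), visible fingertip edge at row 230) confirms it: the visible tip is about 23 mm behind the TCP. I'll go that much lower, nudge the arm about 30° and check.

{"name": "move_arm", "arguments": {"plan": [[[0, 0, 0], [0, 0, 0.024], -1], [[0, 0, 0], [-0.012, 0, 0.024], -1], [[0, 1.3, 0], [-0.03, 0, 0.024], -1], [[0, 2.7, 0], [-0.04, 0, 0.026], -1], [[0, 4, 0], [-0.05, 0, 0.029], -1]]}}

```text
t: 4.82
eef_pos: [442.9, 97.0, 178.7]
tcp_rot: [3.141, -0.072, 1.518]
ft_force: [1.9, 8.5, -6.6]
opening: 0.006
grip_force: 3.8
```

```bash
cat >> h.py <<'E'
D=23
def pushD(th,s=62,t=None,x=-2):
    t=th*16/90 if t is None else t
    p,t=push(th,s,t,x);T=np.radians(t)
    return p+D*np.array([-np.sin(YAW)*np.sin(T),np.cos(YAW)*np.sin(T),-np.cos(T)]),t
E
python3 - <<'E'
from h import *
rows([pushD(t) for t in (30,40,50,60,70,80,85,90)])
a=shot('scene')
x=cv2.resize(a['img'][110:230,240:390],(750,600),interpolation=3);cv2.imwrite('pics/g.png',x[:,:,::-1])
for th in(20,25,30,35,40):print(th,np.round((np.array(proj(a,rk(-76*np.sin(np.radians(th)),76*np.cos(np.radians(th)))))-[240,110])*5))
E
```

```text
at [442.9  97.  178.7] [ 3.141 -0.072  1.518] F [ 1.9  8.5 -6.6] 4.825
[0.1, 1.2, -0.0] [0.0, 0.0, -0.001]
[0.1, 3.0, -0.0] [-0.009, 0.0, 0.004]
[0.1, 4.8, -0.0] [-0.017, 0.0, 0.01]
[0.1, 6.6, -0.0] [-0.024, 0.0, 0.017]
[0.1, 8.3, -0.0] [-0.029, 0.0, 0.026]
[0.1, 10.1, -0.0] [-0.033, 0.0, 0.036]
[0.1, 11.0, -0.0] [-0.034, 0.0, 0.041]
[0.1, 11.9, -0.0] [-0.035, 0.0, 0.046]
20 [467. 214.]
25 [473. 215.]
30 [479. 217.]
35 [484. 220.]
40 [489. 224.]
```

View pics/g.png

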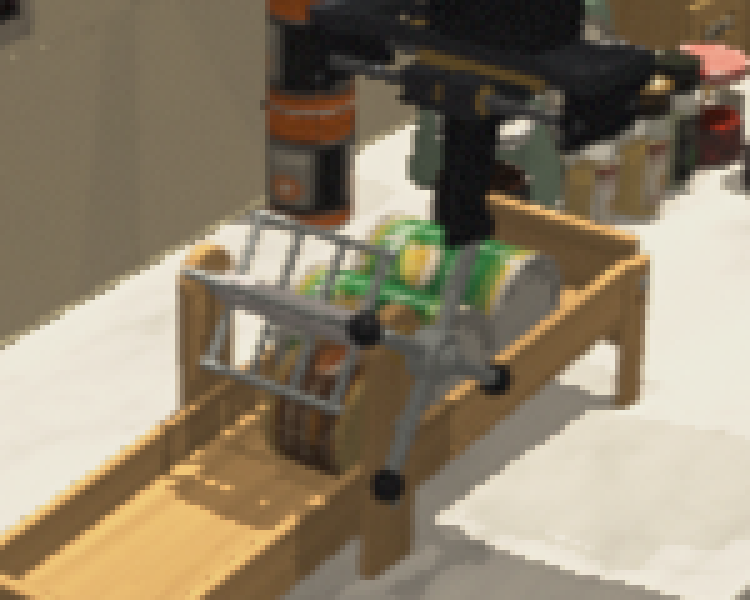

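The picture shows the wheel partly turned (balls at crop (363,325) left, (490,380) right and (388,487) low) and the squat tin starting to go under the gate. That was my tenth picture, so from here on I measure the wheel angle numerically.

```bash
cat >> h.py <<'E'
def wheel(a,lo=-10,hi=130):
    g=cv2.GaussianBlur(a['img'].max(2).astype(np.float32),(0,0),1.2);best=[]
    for th in np.arange(lo,hi,1.):
        t=np.radians(th)-np.arange(4)*np.pi/2  # up, left, down, right arms
        v=[float(cv2.getRectSubPix(g,(1,1),tuple(map(float,proj(a,rk(-76*np.sin(u),76*np.cos(u))))))[0,0]) for u in t]
        best.append((round(sum(sorted(v)[:3])),th,np.round(v).tolist()))
    return sorted(best,key=lambda b:b[0])[:4]
E
python3 - <<'E'
from h import *
a=shot('scene');print(*wheel(a),sep='\n')
h=(np.array(proj(a,HUB))-[240,110])*5;print(h)
for th in(20,30,40,45,50):
  c,s=np.cos(np.radians(th)),np.sin(np.radians(th))
  print(th,[np.round((np.array(proj(a,rk(76*y,76*z)))-[240,110])*5).tolist() for y,z in((c,s),(s,-c),(-c,-s))])
E
```

```text
(94, np.float64(29.0), [24.0, 32.0, 38.0, 95.0])
(94, np.float64(30.0), [24.0, 33.0, 37.0, 80.0])
(94, np.float64(119.0), [95.0, 24.0, 32.0, 38.0])
(94, np.float64(120.0), [80.0, 24.0, 33.0, 37.0])
[434.68874151 348.08745227]
20 [[359.0, 350.0], [403.0, 479.0], [505.0, 346.0]]
30 [[366.0, 326.0], [391.0, 478.0], [498.0, 369.0]]
40 [[375.0, 303.0], [380.0, 473.0], [490.0, 390.0]]
45 [[380.0, 291.0], [375.0, 469.0], [485.0, 400.0]]
50 [[386.0, 281.0], [370.0, 465.0], [480.0, 410.0]]
```

Angle is about 31°, which matches the geometry. I'll go on to a planned 80°.

{"name": "move_arm", "arguments": {"plan": [[[0, 3, 0], [-0.009, 0, 0.004], -1], [[0, 4.8, 0], [-0.017, 0, 0.01], -1], [[0, 6.6, 0], [-0.024, 0, 0.017], -1], [[0, 8.3, 0], [-0.029, 0, 0.026], -1], [[0, 10.1, 0], [-0.033, 0, 0.036], -1]]}}

```text
t: 5.55
eef_pos: [442.1, 66.8, 140.5]
tcp_rot: [3.139, -0.247, 1.519]
ft_force: [0.5, 3.4, 4.3]
opening: 0.002
grip_force: 2.5
```

Run:
```python
from h import *
rows([pushD(t) for t in (75,80,85,90)])
a=shot('scene');print(*wheel(a,30,119),sep='\n')
for n in('squat_tin','tall_tin_a'):print(n,[(np.round(r['uv']),round(r['score'],2),int(r['mask'].sum())) for r in eyes.cut_out(a,n)])
for y in(172,97,-40):print(y,proj(a,rk(y,10-.105*y-65,66)))
```

```text
at [442.1  66.8 140.5] [ 3.139 -0.247  1.519] F [0.5 3.4 4.3] 5.55
[0.1, -0.8, 0.0] [0.003, -0.0, -0.005]
[0.1, 0.1, 0.0] [0.0, -0.0, -0.0]
[0.1, 1.0, 0.0] [-0.002, -0.0, 0.004]
[0.1, 1.9, 0.0] [-0.004, -0.0, 0.009]
(102, np.float64(73.0), [29.0, 37.0, 37.0, 64.0])
(105, np.float64(72.0), [30.0, 39.0, 37.0, 70.0])
(107, np.float64(74.0), [29.0, 40.0, 38.0, 59.0])
(111, np.float64(71.0), [30.0, 43.0, 37.0, 75.0])
squat_tin [(array([280., 208.]), 0.82, 665)]
tall_tin_a [(array([301., 184.]), 0.79, 336), (array([330., 168.]), 0.69, 357), (array([243., 303.]), 0.59, 464), (array([295., 197.]), 0.44, 5566)]
172 [np.float64(268.9651316867304), np.float64(219.179793138637)]
97 [np.float64(286.4267103798028), np.float64(206.1956264895097)]
-40 [np.float64(315.70238894211695), np.float64(184.42667329799914)]
```

{"name": "move_arm", "arguments": {"plan": [[[0, 1, 0], [-0.001, 0, 0.004], -1], [[0, 2, 0], [-0.002, 0, 0.008], -1], [[0, 3, 0], [-0.003, 0, 0.012], -1], [[0, 3, 0], [-0.003, 0, 0.012], -1]]}}

```text
t: 6.2
eef_pos: [441.6, 66.6, 127.3]
tcp_rot: [3.141, -0.298, 1.518]
ft_force: [1.3, -1.2, 1.5]
opening: 0.004
grip_force: 0.9
```

```bash
cat > chk.py <<'E'
from h import *
s=readout.state();print(np.round(s['eef_pos'],1),np.round(s['ft_force'],1),s['t'])
a=shot('scene');print(*wheel(a,45,119),sep='\n')
for n in('squat_tin','tall_tin_a'):print(n,[(np.round(r['uv']),round(r['score'],2),int(r['mask'].sum())) for r in eyes.cut_out(a,n)])
# ball centroids: fit angle with subpixel dark centroids
g=a['img'].max(2).astype(float);w0=wheel(a,45,119)[0][1]
for k in range(4):
    u=np.radians(w0)-k*np.pi/2;p=np.array(proj(a,rk(-76*np.sin(u),76*np.cos(u))));c=np.round(p).astype(int)
    yy,xx=np.mgrid[c[1]-5:c[1]+6,c[0]-5:c[0]+6];m=np.clip(60-g[yy,xx],0,None)
    print(k,p.round(1),[round((m*xx).sum()/m.sum(),1),round((m*yy).sum()/m.sum(),1)],int((m>0).sum()))
u=np.radians(90)
for k in range(4): print('at90',k,np.round(proj(a,rk(-76*np.sin(u-k*u),76*np.cos(u-k*u))),1))
E
python3 chk.py
```

```text
[441.6  66.6 127.3] [ 1.3 -1.2  1.5] 6.2
(132, np.float64(87.0), [54.0, 40.0, 38.0, 55.0])
(133, np.float64(86.0), [59.0, 39.0, 35.0, 59.0])
(134, np.float64(88.0), [49.0, 44.0, 42.0, 51.0])
(138, np.float64(85.0), [64.0, 40.0, 34.0, 65.0])
squat_tin [(array([266., 223.]), 0.89, 675)]
tall_tin_a [(array([298., 192.]), 0.84, 201), (array([322., 168.]), 0.53, 219)]
0 [342.3 169.3] [np.float64(340.0), np.float64(167.9)] 61
1 [327.1 154.8] [np.float64(327.1), np.float64(155.1)] 35
2 [310.6 190.6] [np.float64(309.0), np.float64(191.8)] 58
3 [326.8 203.2] [np.float64(325.4), np.float64(205.0)] 27
at90 0 [342.2 170.6]
at90 1 [328.  154.3]
at90 2 [310.6 189.3]
at90 3 [326.  203.7]
```

{"name": "move_arm", "arguments": {"plan": [[[0, 0, 0], [0, 0, 0.003], -1], [[0, 0, 0], [0, 0, 0.006], -1], [[0, 0, 0], [0, 0, 0.006], -1]]}}

```text
t: 6.72
eef_pos: [441.4, 68.8, 121.2]
tcp_rot: [3.142, -0.298, 1.518]
ft_force: [1.0, -1.8, 2.4]
opening: 0.005
grip_force: 1.3
```

```bash
python3 chk.py
```

```text
[441.4  68.8 121.2] [ 1.  -1.8  2.4] 6.725
(137, np.float64(93.0), [52.0, 44.0, 40.0, 56.0])
(138, np.float64(91.0), [68.0, 40.0, 35.0, 64.0])
(139, np.float64(92.0), [60.0, 42.0, 37.0, 60.0])
(140, np.float64(90.0), [76.0, 39.0, 34.0, 68.0])
squat_tin [(array([263., 222.]), 0.89, 678), (array([300., 268.]), 0.73, 1050), (array([190., 280.]), 0.31, 1599)]
tall_tin_a [(array([323., 167.]), 0.66, 322), (array([306., 174.]), 0.6, 1159), (array([299., 188.]), 0.58, 403)]
0 [342.2 171.8] [np.float64(339.8), np.float64(170.5)] 51
1 [328.8 153.9] [np.float64(328.4), np.float64(153.9)] 42
2 [310.6 188. ] [np.float64(309.3), np.float64(189.1)] 55
3 [325.2 204.2] [np.float64(323.7), np.float64(206.0)] 29
at90 0 [342.2 170.6]
at90 1 [328.  154.3]
at90 2 [310.6 189.3]
at90 3 [326.  203.7]
```

About 90°, and the squat tin is in the tray. I'll back off along the tool axis and check.

{"name": "move_arm", "arguments": {"plan": [[[0, 0, 0], [0, 0, -0.03], -1], [[0, 0, 0], [0, 0, -0.08], -1], [[0, 0, 0], [-0.03, 0, -0.14], -1], [[0, 0, 0], [-0.09, 0, -0.19], -1], [[0, 0, 0], [-0.15, 0, -0.2], -1]]}}

```text
t: 7.5
eef_pos: [431.4, -118.6, 270.2]
tcp_rot: [3.139, -0.297, 1.52]
ft_force: [1.0, -0.3, -0.3]
opening: 0.005
grip_force: 0.0
```

{"name": "move_arm", "arguments": {"plan": [[[0, 0, 0], [-0.06, 0, 0], -1], [[0, 0, 0], [-0.12, 0, 0], -1], [[0, 0, 0], [-0.18, 0, 0], -1], [[0, 0, 0], [-0.18, 0, 0], -1], [[0, 0, 0], [-0.18, 0, 0], -1]]}}

```text
t: 8.12
eef_pos: [422.3, -288.4, 215.3]
tcp_rot: [-3.14, -0.3, 1.518]
ft_force: [0.0, 0.7, -0.3]
opening: 0.005
grip_force: 0.0
```

```bash
python3 chk.py
python3 - <<'E'
from h import *
b=shot('top')
for n in('squat_tin','tall_tin_a','cork_jar','mug','garlic'):print(n,[(np.round(r['uv']),round(r['score'],2),int(r['mask'].sum())) for r in eyes.cut_out(b,n)][:3])
def surf(y,z,x):return np.round(proj(b,rk(y,z-145,95+x)),0)
print('tray1',surf(172,27+60,-29),'tray2',surf(97,35+60,-29),'held',surf(-30,48+60,0),surf(-105,56+60,0))
E
```

```text
[ 422.3 -288.4  215.3] [ 0.   0.7 -0.3] 8.125
(138, np.float64(91.0), [93.0, 39.0, 35.0, 64.0])
(138, np.float64(92.0), [80.0, 41.0, 37.0, 60.0])
(140, np.float64(90.0), [113.0, 38.0, 34.0, 68.0])
(140, np.float64(93.0), [67.0, 44.0, 40.0, 56.0])
squat_tin [(array([266., 220.]), 0.81, 672)]
tall_tin_a [(array([327., 168.]), 0.86, 282), (array([302., 189.]), 0.78, 405), (array([298., 265.]), 0.73, 974)]
0 [342.2 171. ] [np.float64(341.6), np.float64(172.9)] 19
1 [328.2 154.1] [np.float64(328.4), np.float64(154.0)] 42
2 [310.6 188.9] [np.float64(309.2), np.float64(189.2)] 59
3 [325.7 203.9] [np.float64(323.8), np.float64(206.0)] 29
at90 0 [342.2 170.6]
at90 1 [328.  154.3]
at90 2 [310.6 189.3]
at90 3 [326.  203.7]
squat_tin [(array([275., 201.]), 0.65, 536)]
tall_tin_a [(array([350., 191.]), 0.72, 603), (array([376., 190.]), 0.66, 1079)]
cork_jar [(array([246., 266.]), 0.72, 298)]
mug [(array([174., 200.]), 0.79, 903)]
garlic [(array([189., 250.]), 0.68, 306), (array([339., 201.]), 0.49, 620)]
tray1 [276. 199.] tray2 [303. 200.] held [348. 191.] [376. 191.]
```

```bash
python3 -c "
from cell import env;print(env.job_done())"
```

```text
the job is handed in; nothing more can be done
None
```

The squat tin is out and lying in the tray after one quarter turn, measured from the cameras at about 91°; both tall tins are still held behind the gate wheel, the other things stayed put, and the job is handed in (no verdict came back).

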